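Pop and swing open a fuel flap on a repair panel

ROBOT

A 6-joint arm with a two-finger parallel gripper is mounted at the origin on the work surface. World frame = base frame: x ahead of the robot, y to its left, z up, the work surface at z = 0. Lengths are in m, angles in rad, forces in N, time in s.
With the tool pointing down it reaches from about 0.375 to 0.925 m from the base axis. Payload 5.7 kg.
Tool frame: the origin (TCP) lies at the very end of the fingers, on their centre line; the grasp point (between the pads) lies 19 mm behind it (robot.grip_depth is the distance from the TCP to the grasp point, in m); z points along the fingers, x is the direction in which the jaws open and shut, and the axes are right-handed (so a half turn about z gives the same grasp; the last joint's range is limited). The gripper opens to 88 mm and grips with 3 to 60 N. Pads are 20 mm wide; open, the fingers measure 115 mm over their backs; the gripper's body (75 mm by 178 mm) begins 61 mm behind the grasp point.
Start: joints at [1.139, 0.359, 1.51, -0, 1.272, -0.115], TCP at [0.187, 0.57, 0.223] pointing down, gripper open.
Joint ranges: [-2.97, 2.97], [-1.01, 2.36], [0.21, 2.38], [-0.96, 4.11], [0.2, 2.71], [-2.98, 2.98]. Speed limits (rad/s): [2.39, 2.39, 3.14, 3.14, 3.14, 3.14].

INTERFACE

Orientations are given as a rotation vector (axis times angle).
In Python, from station import robot, eyes gives the robot as it stands.
- The arm moves only by the shell command python3 -m jog 'ROWS' [OPENING] [FORCE]. ROWS is JSON, a list of rows, each an object of numbers: "x", "y", "z": the shift along the tool's x, y, z in cm; "wx", "wy", "wz": the turn, a rotation vector about the tool's x, y, z in rad. In form: [{"x": .., "y": .., "z": .., "wx": .., "wy": .., "wz": ..}, ...]. A call has 1 to 10 rows; each row is the pose to reach, as a shift and turn from the pose commanded when the call began, along the tool's axes at that moment; what a row does not reach only later rows make up. A row lasts 1/8 s, in which the tool goes at most 62.5 mm and 10.7 degrees, less where a joint would pass 70% of its speed; a pose out of reach is approached as far as the arm can. A call with a gripper value outside its range is refused whole. OPENING is the finger opening in cm, from 0 to 8.78, set as the call begins (- or left out, the last holds). The fingers move at their own pace and stop on an object; FORCE is the grip in N (left out, the last holds). Time passes only in rows, so rows that repeat a pose let the fingers close. It gives the time, the measured TCP pose, the force and the opening at its end, in the units of the state.
- robot.read_state(): the state, without advancing time (a new reading comes with each control period).
- eyes.grab_frame(name): name is "side" or "top"; returns a dict with "frame" (420x560x3 uint8, red, green, blue), "z_map" (420x560 float32, m along the optical axis (not along the pixel's ray), 0 where there is no reading), "intrinsics" (3x3 intrinsics, pixels), "k1" (the pictures are not rectified: a ray, as slopes to the right and down, at radius r is drawn at 1 + k1 r^2 times it, then the intrinsics apply), "eye" and "orientation" of the camera in the world. Camera axes: x right, y up, looking along -z (the intrinsics and any distortion apply to the point x, -y, -z); pixel columns grow to the right and rows downward; lengths in m; the calibration is good to about 2 mm. A picture is of the moment at which its call begins.
- robot.sign_off(): hands the job in, once; it reports no verdict.
The state is a dict: "t": time; "joints": joint angles; "qd": joint speeds; "joint_torque": joint torques, N m; "ee_pos": TCP position; "eef_rot": TCP orientation; "force": force on the tool from outside, world axes, zero at the start; "ft_torque": the same for the moment, N m; "opening": finger opening in m.
Only numpy, scipy, OpenCV 4.12 (cv2) and the standard library are available. Lean on these libraries where they do the work, as an engineer would, in place of code of your own. Each camera call takes 0.05 s, during which the arm holds its last target. There are 200 camera calls.

TASK

Open the dark fuel flap on the cream car panel so that its rim can be sanded: push it in at the orange dot until its spring catch lets go and it pops ajar, then swing it up and right over until it leans back past upright and stays open by itself. Leave the tools and materials lying around where they are.

Things in the scene. Friction and masses are not known exactly. Their poses are not given: they have to be found in the camera images.
- flap (a joint): Flap opening angle, rad. 0: closed, latched, flush; -0.05: pushed in to its stop; about 0.3: popped ajar, at rest on a spring pin, free edge about 40 mm above the panel; 1.57: upright; 1.9: open stop, leaning back. Beyond ajar it swings freely, damped (under 3 N at the edge): let go below upright it sinks to ajar, past upright it goes on to the open stop. It does not latch again.
- flap_hinge (a point): Middle of the flap's hinge line, fixed on the panel, level with its upper face, 110 mm above the table. z is up, y along the hinge, -x towards the flap's free edge, the one nearer the robot (panel turned up to 0.4 rad). The fixed flat cream panel spans x -229 to +81 mm, y -115 to +265 mm from here, on blocks; a black pocket 55 mm deep lies under the flap.
- flap_press (a point): Centre of the orange dot (26 mm across) on the flap's upper face, 122 mm from the hinge line, at mid-width: push here, straight down. The catch lets go about 4 mm in, which takes about 5 N; pushing on to the stop, 6 mm in, is safe and surest. On letting up, the flap rises ajar. Moves with the flap.
- flap_edge (a point): Middle of the flap's free edge, 150 mm from the hinge line, half-way through the thickness; moves with the flap, a dark grey stiff plate 147 mm (hinge to edge) x 140 x 8 mm, about 0.22 kg, flush when closed, 4 mm gaps around. Its underside is plain for 40 mm in from this edge; beyond, at mid-width, a white catch tongue stands 36 mm out of it.
- sanding_block: Bystander: wood and rubber sanding block 125 x 65 x 49 mm lying on the panel, beyond the flap's +y side. Origin at the centre of its underside.
- spreader: Bystander: magenta plastic filler spreader 60 x 85 x 8 mm lying on the panel. Origin at the centre of its underside.
- filler_tin: Bystander: yellow tin, 100 mm across, 130 mm high, on the table. Origin at the centre of its underside.
- spray_can: Bystander: blue can, 66 mm across, 190 mm high, on the table. Origin at the centre of its underside.
- tape_roll: Bystander: blue roll of tape, 110 mm across, 36 mm high, on the table. Origin at the centre of its underside.
- long_board: Bystander: dusty long sanding board with handle, 200 x 70 x 57 mm, on the table. Origin at the centre of its underside.
- scraper: Bystander: scraper about 200 mm long, on the table, wooden handle to its -x end. Origin under its middle.
- dust_brush: Bystander: hand brush about 190 mm long, on the table. Origin under its middle.

How it is judged:
On the way, in this order (a step that is already met when the one before it is completed fails the run):
1. the flap is pushed in (value of joint flap below -0.02 rad).
2. the catch has let go and the flap is ajar (value of joint flap above 0.15 rad).
At the end, for the whole second after the job is handed in: The flap stands open past upright at more than 1.7 rad (97 degrees) and is still (under 0.1 rad/s) (value of joint flap above 1.7 rad and velocity of joint flap between -0.1 and 0.1 rad/s); the robot touches nothing.
It fails at once if a thing lying on the panel or on the table is moved more than 40 mm (distance of any of sanding_block, spreader, filler_tin, spray_can, tape_roll, long_board, scraper, dust_brush from where it was at the start of the episode above 0.04 m).
It also fails if it takes over 48 s, if anything falls off the work surface, if the arm or the gripper's body presses on something with over 40 N, if the wrist force passes 120 N, or if a joint passes its speed limit or range.

## Working session

There is one attempt and no reset: what is moved stays moved. The work goes in short steps, Python scripts to look and compute and a shell command to move; the robot and the scene stay as the last step left them, time stands still between calls to the robot, and variables do not carry over. Pictures are saved under pics/ and viewed, about 8 in all and at most 12, crops included, and the job is handed in when it is done.

```bash
mkdir -p pics; ls
cat > h.py <<'E'
import numpy as np, cv2
from scipy.spatial.transform import Rotation as R
from station import robot, eyes
def cam(n):
    f=eyes.grab_frame(n); o=np.array(f["orientation"],float)
    f["R"]=o if o.shape==(3,3) else (R.from_rotvec(o).as_matrix() if o.size==3 else R.from_quat(o).as_matrix())
    f["eye"]=np.array(f["eye"],float); return f
def cloud(f):
    K=np.array(f["intrinsics"],float); v,u=np.mgrid[0:420,0:560].astype(np.float32)
    D=np.array([f["k1"],0,0,0,0.])
    s=cv2.undistortPoints(np.stack([u.ravel(),v.ravel()],1).reshape(-1,1,2),K,D).reshape(420,560,2)
    d=np.dstack([s[...,0],-s[...,1],-np.ones((420,560))])
    f["ray"]=d@f["R"].T
    return f["eye"]+f["ray"]*f["z_map"][...,None]
def save(f,name): cv2.imwrite("pics/"+name,f["frame"][...,::-1])
E
python3 - <<'E'
from h import *
a=cam("top");b=cam("side")
print(a["orientation"],a["eye"],a["k1"],a["intrinsics"]);print(b["orientation"],b["eye"])
cv2.imwrite("pics/a.png",a["frame"][...,::-1]);cv2.imwrite("pics/b.png",b["frame"][...,::-1])
for f in (a,b):
    P=cloud(f); h=cv2.cvtColor(f["frame"],cv2.COLOR_RGB2HSV)
    m=cv2.inRange(h,(5,150,150),(18,255,255)); n,l,s,c=cv2.connectedComponentsWithStats(m)
    for i in range(1,n):
        if s[i,4]>30: print(s[i],c[i],np.median(P[l==i],0))
print(robot.read_state())
E
```

```text
pics
[ 0.14422402 -0.11808835 -1.58618446] [ 0.31084996 -0.01719313  1.34126903] -0.09661537400250839 [[386.9302902    0.         278.0513133 ]
 [  0.         386.9302902  206.24258136]
 [  0.           0.           1.        ]]
[ 0.72474504 -0.23788819 -0.63606181] [ 0.08679445 -0.58376032  0.90578793]
[286 191   7   7  43] [288.88372093 194.02325581] [ 0.55747656 -0.03472537  0.11015735]
[327 113  25  16 100] [335.75 120.71] [1.01308255 0.28122402 0.05449254]
[315 118  21  16  44] [325.43181818 125.52272727] [0.95761669 0.27685722 0.05327562]
[291 216  10   7  54] [295.75925926 218.74074074] [ 0.55620682 -0.0363226   0.11019692]
{'t': 0.1, 'joints': array([ 1.13888855e+00,  3.59441118e-01,  1.51131656e+00, -4.50411236e-05,
        1.27251085e+00, -1.15074572e-01]), 'qd': array([ 0.00029618, -0.00206791, -0.00070522, -0.00121479,  0.00103342,
        0.00028603]), 'joint_torque': array([-8.67386352e-04, -5.16356421e+01, -2.71404380e+01,  6.77095167e-02,
        2.76476290e-02, -3.03860600e-05]), 'ee_pos': array([0.18667968, 0.56956016, 0.22189172]), 'eef_rot': array([ 2.54336035e+00,  1.84269489e+00, -2.26127060e-03]), 'force': array([0.33530146, 0.3146561 , 1.21422745]), 'ft_torque': array([-0.03762685,  0.02793575,  0.04707024]), 'opening': 0.08746989700856539}
```

Run:
```python
from h import *
a=cam("top");b=cam("side")
for f in (a,b):
    P=cloud(f); h=cv2.cvtColor(f["frame"],cv2.COLOR_RGB2HSV)
    d=np.linalg.norm(P[...,:2]-[.60,-.035],axis=2)
    m=((h[...,2]<110)&(d<.16)&(abs(P[...,2]-.11)<.012)).astype(np.uint8)
    m=cv2.morphologyEx(m,cv2.MORPH_CLOSE,np.ones((9,9)))
    m=cv2.morphologyEx(m,cv2.MORPH_OPEN,np.ones((5,5)))
    c=max(cv2.findContours(m,0,1)[0],key=cv2.contourArea)[:,0]
    r=f["ray"][c[:,1],c[:,0]]; Q=f["eye"]+r*((.11-f["eye"][2])/r[:,2])[:,None]
    rc=cv2.minAreaRect(Q[:,:2].astype(np.float32)*1000); print(rc,cv2.boxPoints(rc).round())
    # obstacles near panel
    q=(P[...,2]>.118)&(P[...,0]>.3)&(f["z_map"]>0); n,l,s,cc=cv2.connectedComponentsWithStats(q.astype(np.uint8))
    for i in range(1,n):
        if s[i,4]>60: p=P[l==i]; print("obst",cc[i].round(),p.min(0).round(3),p.max(0).round(3))
A=np.hstack([a["frame"],b["frame"]])[...,::-1]
cv2.imwrite("pics/ab.png",cv2.resize(np.vstack([a["frame"],b["frame"]])[...,::-1],(400,600)))
```

```text
((604.2257080078125, -51.03041076660156), (144.53582763671875, 158.45822143554688), 69.59825897216797) [[ 505.  -91.]
 [ 653. -146.]
 [ 704.  -11.]
 [ 555.   44.]]
obst [305.  68.] [ 0.95  -0.174  0.118] [ 1.022 -0.024  0.177]
obst [499. 104.] [ 0.803 -0.789  0.118] [ 0.915 -0.745  0.136]
obst [474. 104.] [ 0.815 -0.711  0.118] [ 0.901 -0.643  0.126]
obst [242. 144.] [0.653 0.056 0.118] [0.789 0.174 0.168]
obst [136. 179.] [0.569 0.418 0.118] [0.666 0.517 0.136]
obst [ 51. 253.] [0.3   0.548 0.118] [0.449 0.855 0.227]
obst [127. 258.] [0.323 0.438 0.119] [0.389 0.501 0.196]
((601.9747924804688, -54.58644104003906), (143.40370178222656, 159.56826782226562), 69.35855865478516) [[ 502.  -94.]
 [ 651. -150.]
 [ 702.  -16.]
 [ 553.   41.]]
obst [57.  3.] [0.477 2.127 0.118] [0.653 2.179 0.166]
obst [118.  67.] [0.3   0.433 0.118] [0.896 1.471 0.288]
obst [529.  12.] [2.381 0.084 0.118] [2.426 0.639 0.289]
obst [214. 121.] [0.566 0.418 0.118] [0.66  0.515 0.135]
obst [421. 157.] [ 0.947 -0.175  0.118] [ 1.019 -0.025  0.177]
obst [306. 158.] [0.651 0.056 0.118] [0.784 0.174 0.163]
```

View pics/a.png

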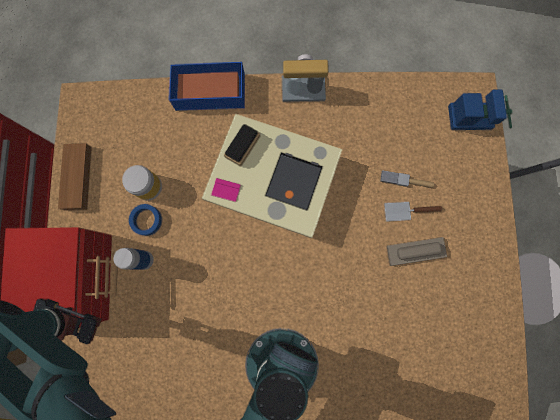

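View pics/b.png

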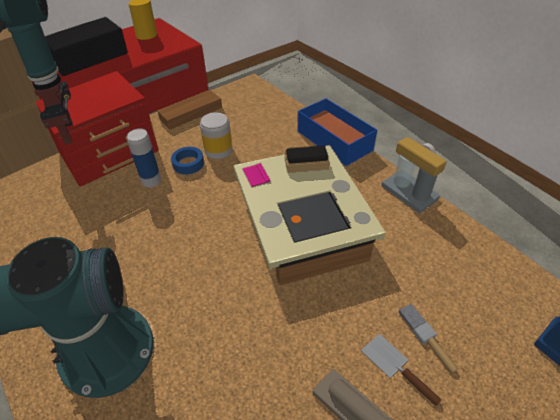

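```bash
cat >> h.py <<'E'
HX=np.array([.937,-.350,0]);HY=np.array([.350,.937,0]);UP=np.array([0,0,1.])
HINGE=np.array([.671,-.078,.110])
def rot(t):  # tool tilted forward t from straight down, jaw axis along hinge
    z=-np.cos(t)*UP+np.sin(t)*HX; return np.stack([HY,np.cross(z,HY),z],1)
def go(p,t):
    s=robot.read_state(); R0=R.from_rotvec(s["eef_rot"]).as_matrix()
    print("cm",(R0.T@(p-s["ee_pos"])*100).round(2),"w",R.from_matrix(R0.T@rot(t)).as_rotvec().round(3))
def loc(p): d=np.array(p)-HINGE; return (np.array([d@HX,d@HY,d[2]])*1000).round(1)
def H(x,y,z): return HINGE+(HX*x+HY*y+UP*z)/1000
def st(): s=robot.read_state(); print(round(s["t"],2),"loc",loc(s["ee_pos"]),"F",s["force"].round(1),s["joints"].round(2))
E
python3 -c "
from h import *
st(); print(H(-122,0,0)); go(H(-122,0,170),0); go(H(-122,0,40),0)"
```

```text
0.2 loc [-680.5  437.4  112.1] F [ 0.3  0.5 -0.3] [ 1.14  0.36  1.51  0.    1.27 -0.12]
[ 0.556686 -0.0353    0.11    ]
cm [-45.97  54.    -5.74] w [-0.     0.001  0.041]
cm [-45.96  54.01   7.26] w [-0.     0.001  0.041]
```

```bash
python3 -m jog '[{"z":-5.7},{"z":-9},{"x":-46,"y":54,"z":-9,"wz":0.04},{"x":-46,"y":54,"z":-9,"wz":0.04},{"x":-46,"y":54,"z":-9,"wz":0.04},{"x":-46,"y":54,"z":-9,"wz":0.04},{"x":-46,"y":54,"z":-9,"wz":0.04},{"x":-46,"y":54,"z":-9,"wz":0.04},{"x":-46,"y":54,"z":-9,"wz":0.04},{"x":-46,"y":54,"z":-9,"wz":0.04}]' 0 40; python3 -c "
from h import *
st(); go(H(-122,0,30),0)"
```

```text
0.2 loc [-680.5  437.4  112.1] F [ 0.3  0.5 -0.3] [ 1.14  0.36  1.51  0.    1.27 -0.12]
cm [-45.96  54.01   8.26] w [-0.     0.001  0.041]invalid input
```

```bash
python3 -m jog '[{"x":0,"y":0,"z":-5.7,"wx":0,"wy":0,"wz":0},{"x":0,"y":0,"z":-9,"wx":0,"wy":0,"wz":0}]' 0.2 40 || python3 -m jog '[{"x":0,"y":0,"z":-5.7,"wx":0,"wy":0,"wz":0},{"x":0,"y":0,"z":-9,"wx":0,"wy":0,"wz":0}]'
```

```text
t: 0.45
ee_pos: [0.1871, 0.5706, 0.3147]
eef_rot: [-2.543, -1.843, -0.002]
force: [-0.3, 0.9, 0.4]
opening: 0.0714
```

```bash
python3 -m jog '[{"x":-46,"y":54,"z":0,"wx":0,"wy":0,"wz":0.04},{"x":-46,"y":54,"z":0,"wx":0,"wy":0,"wz":0.04},{"x":-46,"y":54,"z":0,"wx":0,"wy":0,"wz":0.04},{"x":-46,"y":54,"z":0,"wx":0,"wy":0,"wz":0.04},{"x":-46,"y":54,"z":0,"wx":0,"wy":0,"wz":0.04},{"x":-46,"y":54,"z":0,"wx":0,"wy":0,"wz":0.04},{"x":-46,"y":54,"z":0,"wx":0,"wy":0,"wz":0.04},{"x":-46,"y":54,"z":0,"wx":0,"wy":0,"wz":0.04},{"x":-46,"y":54,"z":0,"wx":0,"wy":0,"wz":0.04},{"x":-46,"y":54,"z":0,"wx":0,"wy":0,"wz":0.04}]' 0 40; python3 -c "
from h import *
st(); go(H(-122,0,30),0)"
```

```text
t: 1.7
ee_pos: [0.5134, 0.0349, 0.3127]
eef_rot: [-2.581, -1.792, -0.001]
force: [1.5, 0.4, -0.5]
opening: 0.0005
1.7 loc [-187.1   50.6  202.7] F [ 1.5  0.4 -0.5] [-0.07  0.16  1.56  0.    1.42 -1.28]
cm [-5.07  6.5  17.27] w [ 0. -0.  0.]
```

```bash
python3 -m jog '[{"x":-5,"y":6.5,"z":0,"wx":0,"wy":0,"wz":0},{"x":-5,"y":6.5,"z":0,"wx":0,"wy":0,"wz":0},{"x":-5,"y":6.5,"z":6,"wx":0,"wy":0,"wz":0},{"x":-5,"y":6.5,"z":12,"wx":0,"wy":0,"wz":0},{"x":-5,"y":6.5,"z":16,"wx":0,"wy":0,"wz":0},{"x":-5,"y":6.5,"z":16,"wx":0,"wy":0,"wz":0},{"x":-5,"y":6.5,"z":16,"wx":0,"wy":0,"wz":0}]'; python3 -c "
from h import *
st(); go(H(-122,0,0),0)
f=cam('side');cv2.imwrite('pics/c.png',cv2.resize(f['frame'][120:300,200:440,::-1],None,fx=2.5,fy=2.5))"
```

```text
t: 2.58
ee_pos: [0.5571, -0.0325, 0.1542]
eef_rot: [2.579, 1.792, 0.002]
force: [-0.1, -0.3, 0.5]
opening: 0.0008
2.58 loc [-122.6    2.8   44.2] F [-0.1 -0.3  0.5] [-0.18  0.37  1.68  0.    1.09 -1.4 ]
cm [-0.28  0.05  4.42] w [ 0.002 -0.     0.001]
```

View pics/c.png

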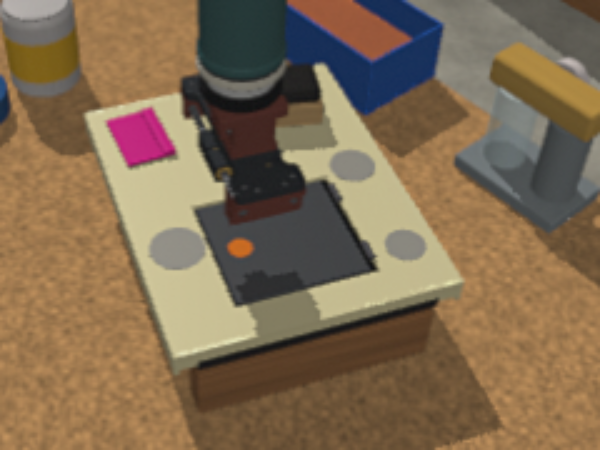

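Run:
```python
from h import *
f=cam("side");s=robot.read_state();Rt=R.from_rotvec(s["eef_rot"]).as_matrix()
im=cv2.resize(f['frame'][120:300,200:440,::-1],None,fx=2.5,fy=2.5)
for d in (0,.02,.04,.08):
  p=s["ee_pos"]-Rt[:,2]*d; q=f["R"].T@(p-f["eye"]); a=np.array([q[0],-q[1]])/-q[2]
  K=np.array(f["intrinsics"]); r2=a@a; uv=a*(1+f["k1"]*r2)*K[0,0]+K[:2,2]; c=(uv-[200,120])*2.5
  cl=cloud(f); u,v=uv.round().astype(int); print(d,uv.round(),c.round(),"true depth",-q[2],"seen",f["z_map"][v,u],cl[v,u].round(3))
t=cam("top"); P=cloud(t); m=(P[...,2]>.13)&(np.linalg.norm(P[...,:2]-s["ee_pos"][:2],axis=2)<.15)
print(P[m].min(0),P[m].max(0))
cl=cloud(f)
for px in ((320,198),(306,203),(300,200),(296,219)): print(px,cl[px[1],px[0]].round(3))
```

```text
0 [296. 206.] [239. 215.] true depth 1.0427038453775481 seen 0.9163797 [ 0.501 -0.1    0.246]
0.02 [296. 200.] [240. 201.] true depth 1.028036082159825 seen 0.89387655 [ 0.497 -0.104  0.271]
0.04 [296. 195.] [240. 187.] true depth 1.0133683189421019 seen 0.8966152 [ 0.503 -0.097  0.277]
0.08 [296. 183.] [241. 157.] true depth 0.9840327925066558 seen 0.92113864 [ 0.527 -0.068  0.278]
[ 0.40903509 -0.12070817  0.2388749 ] [0.60821909 0.04950388 0.65838147]
(320, 198) [ 0.557 -0.118  0.25 ]
(306, 203) [ 0.524 -0.107  0.246]
(300, 200) [ 0.505 -0.109  0.269]
(296, 219) [ 0.556 -0.037  0.11 ]
```

```bash
python3 -m jog '[{"x":-0.3,"y":0,"z":2.5,"wx":0,"wy":0,"wz":0},{"x":-0.3,"y":0,"z":4,"wx":0,"wy":0,"wz":0},{"x":-0.3,"y":0,"z":4.3,"wx":0,"wy":0,"wz":0},{"x":-0.3,"y":0,"z":4.6,"wx":0,"wy":0,"wz":0},{"x":-0.3,"y":0,"z":4.8,"wx":0,"wy":0,"wz":0},{"x":-0.3,"y":0,"z":5.0,"wx":0,"wy":0,"wz":0},{"x":-0.3,"y":0,"z":5.0,"wx":0,"wy":0,"wz":0}]'; python3 -c "
from h import *
st()"
```

```text
t: 3.6
ee_pos: [0.555, -0.0356, 0.1042]
eef_rot: [2.58, 1.792, -0.0]
force: [-4.1, 0.4, 10.4]
opening: 0.0002
3.6 loc [-123.6   -0.8   -5.8] F [-4.1  0.4 10.4] [-0.19  0.43  1.73 -0.    0.98 -1.4 ]
```

```bash
python3 -m jog '[{"x":0,"y":0,"z":0.15,"wx":0,"wy":0,"wz":0},{"x":0,"y":0,"z":0.15,"wx":0,"wy":0,"wz":0}]'; python3 -m jog '[{"x":0,"y":0,"z":-2,"wx":0,"wy":0,"wz":0},{"x":0,"y":0,"z":-4,"wx":0,"wy":0,"wz":0},{"x":0,"y":0,"z":-8,"wx":0,"wy":0,"wz":0},{"x":0,"y":0,"z":-13,"wx":0,"wy":0,"wz":0},{"x":0,"y":-5,"z":-15,"wx":-0.18,"wy":0,"wz":0},{"x":0,"y":-10,"z":-15,"wx":-0.36,"wy":0,"wz":0},{"x":0,"y":-14,"z":-15,"wx":-0.54,"wy":0,"wz":0},{"x":0,"y":-14,"z":-15,"wx":-0.72,"wy":0,"wz":0},{"x":0,"y":-14,"z":-15,"wx":-0.9,"wy":0,"wz":0},{"x":0,"y":-14,"z":-15,"wx":-0.9,"wy":0,"wz":0}]'
python3 - <<'E'
from h import *
st()
f=cam('side');cv2.imwrite('pics/d.png',cv2.resize(f['frame'][60:300,160:440,::-1],None,fx=2.5,fy=2.5))
P=cloud(f);h=cv2.cvtColor(f["frame"],cv2.COLOR_RGB2HSV)
m=cv2.inRange(h,(5,150,150),(18,255,255))>0
m&=np.linalg.norm(P[...,:2]-[.57,-.04],axis=2)<.08
if m.any(): d=loc(np.median(P[m],0)); print("dot",d,"angle",np.arctan2(d[2],-d[0]))
E
```

```text
t: 3.85
ee_pos: [0.5551, -0.0356, 0.1039]
eef_rot: [2.58, 1.792, 0.0]
force: [-7.7, 0.5, 21.3]
opening: 0.0004
t: 5.1
ee_pos: [0.4182, -0.0047, 0.2853]
eef_rot: [1.948, 1.37, 0.646]
force: [12.0, -2.0, 10.4]
opening: 0.0001
5.1 loc [-262.6  -19.9  175.3] F [12.  -2.  10.4] [ 0.1  -0.27  2.38 -0.96  0.38 -0.33]
dot [-116.7    0.8   36.6] angle 0.30390915832989335
```

View pics/d.png

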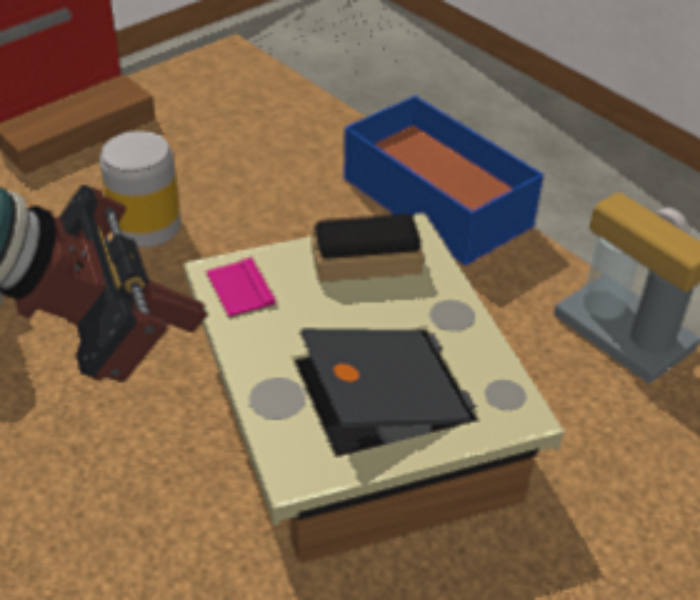

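```bash
cat >> h.py <<'E'
def rot(t,az=-.15):
    f=np.array([np.cos(az),np.sin(az),0]); l=np.array([-np.sin(az),np.cos(az),0])
    z=-np.cos(t)*UP+np.sin(t)*f; return np.stack([l,np.cross(z,l),z],1)
E
python3 -c "
from h import *
go(H(-190,-40,110),.45); go(H(-190,-40,60),.45)"
```

```text
cm [-2.46 -0.41  9.79] w [ 0.407  0.091 -0.167]
cm [-2.6  -4.18 13.06] w [ 0.407  0.091 -0.167]
```

```bash
python3 -m jog '[{"x":-0.8,"y":-0.2,"z":3,"wx":0.14,"wy":0.03,"wz":-0.06},{"x":-1.6,"y":-0.3,"z":6,"wx":0.28,"wy":0.06,"wz":-0.12},{"x":-2.5,"y":-0.4,"z":9.8,"wx":0.4,"wy":0.09,"wz":-0.17},{"x":-2.5,"y":-0.4,"z":9.8,"wx":0.4,"wy":0.09,"wz":-0.17},{"x":-2.5,"y":-0.4,"z":9.8,"wx":0.4,"wy":0.09,"wz":-0.17}]'; python3 -c "
from h import *
st(); go(H(-175,-40,30),.45); go(H(-175,-40,14),.45);go(H(-145,-40,14),.45)"
```

```text
t: 5.78
ee_pos: [0.4721, -0.0508, 0.2178]
eef_rot: [2.09, 1.779, 0.392]
force: [-0.3, -0.2, -1.0]
opening: 0.0003
5.78 loc [-195.9  -44.2  107.8] F [-0.3 -0.2 -1. ] [-0.27 -0.03  2.14  0.05  0.57 -1.72]
cm [ 0.21 -1.58  7.9 ] w [ 0.013  0.03  -0.004]
cm [ 0.25 -2.29  9.33] w [ 0.013  0.03  -0.004]
cm [-0.32  0.34 10.66] w [ 0.013  0.03  -0.004]
```

```bash
python3 -m jog '[{"x":0.1,"y":-1,"z":4,"wx":0,"wy":0.03,"wz":0},{"x":0.2,"y":-2,"z":7.5,"wx":0,"wy":0.03,"wz":0},{"x":0.2,"y":-2.2,"z":9.2,"wx":0,"wy":0.03,"wz":0},{"x":0.2,"y":-2.2,"z":9.2,"wx":0,"wy":0.03,"wz":0}]'; python3 -c "
from h import *
st()
for x,z in ((-145,14),(-138,14),(-132,35),(-112,65),(-88,88),(-65,102),(-45,110),(-22,115),(5,115)): print(x,z,end=' ');go(H(x,-40,z),.45)
f=cam('side');cv2.imwrite('pics/e.png',cv2.resize(f['frame'][100:280,200:440,::-1],None,fx=2.5,fy=2.5))"
```

```text
t: 6.28
ee_pos: [0.4928, -0.055, 0.1248]
eef_rot: [2.097, 1.792, 0.424]
force: [-0.2, 0.6, -0.0]
opening: 0.0007
6.28 loc [-175.   -40.8   14.8] F [-0.2  0.6 -0. ] [-0.3   0.19  2.23  0.25  0.27 -1.94]
-145 14 cm [-0.52  2.6   1.39] w [ 0.014  0.002 -0.006]
-138 14 cm [-0.66  3.22  1.7 ] w [ 0.014  0.002 -0.006]
-132 35 cm [-0.78  4.68  0.08] w [ 0.014  0.002 -0.006]
-112 65 cm [-1.17  7.78 -1.73] w [ 0.014  0.002 -0.006]
-88 88 cm [-1.65 10.91 -2.73] w [ 0.014  0.002 -0.006]
-65 102 cm [-2.11 13.55 -2.98] w [ 0.014  0.002 -0.006]
-45 110 cm [-2.51 15.66 -2.82] w [ 0.014  0.002 -0.006]
-22 115 cm [-2.97 17.9  -2.26] w [ 0.014  0.002 -0.006]
5 115 cm [-3.51 20.27 -1.07] w [ 0.014  0.002 -0.006]
```

View pics/e.png

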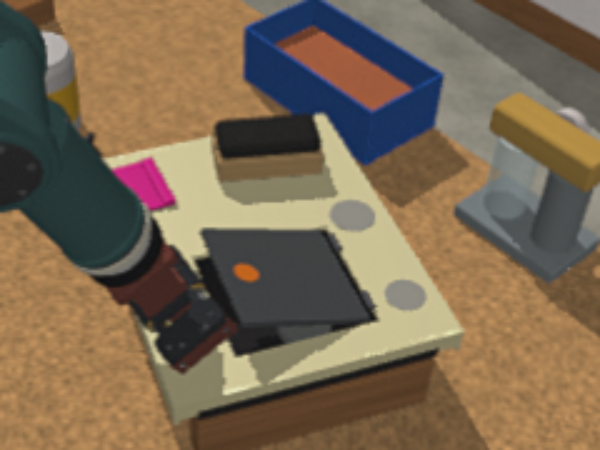

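```bash
python3 -m jog '[{"x":-0.3,"y":1.3,"z":0.7,"wx":0,"wy":0,"wz":0},{"x":-0.5,"y":2.6,"z":1.4,"wx":0,"wy":0,"wz":0},{"x":-0.7,"y":3.2,"z":1.7,"wx":0,"wy":0,"wz":0},{"x":-0.7,"y":3.7,"z":1.2,"wx":0,"wy":0,"wz":0},{"x":-0.8,"y":4.7,"z":0.1,"wx":0,"wy":0,"wz":0},{"x":-0.8,"y":4.7,"z":0.1,"wx":0,"wy":0,"wz":0}]'
cat > ang.py <<'E'
from h import *
st()
f=cam('side')
P=cloud(f);h=cv2.cvtColor(f["frame"],cv2.COLOR_RGB2HSV)
m=cv2.inRange(h,(5,150,120),(18,255,255))>0
m&=np.linalg.norm(P-HINGE,axis=2)<.16
if m.any(): d=loc(np.median(P[m],0)); print("dot",d,"angle",np.arctan2(d[2],-d[0]))
E
python3 ang.py;python3 -c "
from h import *
for x,z in ((-112,65),(-88,88),(-65,102),(-45,110),(-22,115),(5,115)): print(x,z,end=' ');go(H(x,-40,z),.45)
"
```

```text
t: 7.08
ee_pos: [0.5317, -0.0684, 0.146]
eef_rot: [2.098, 1.794, 0.424]
force: [-8.6, 4.5, 3.4]
opening: 0.0007
7.08 loc [-133.9  -39.8   36. ] F [-8.6  4.5  3.4] [-0.31  0.2   2.13  0.19  0.37 -1.88]
dot [-107.6    1.    56.2] angle 0.4813318375139476
-112 65 cm [-0.46  3.22 -1.66] w [ 0.012  0.001 -0.006]
-88 88 cm [-0.94  6.35 -2.67] w [ 0.012  0.001 -0.006]
-65 102 cm [-1.39  9.   -2.92] w [ 0.012  0.001 -0.006]
-45 110 cm [-1.79 11.11 -2.76] w [ 0.012  0.001 -0.006]
-22 115 cm [-2.25 13.35 -2.21] w [ 0.012  0.001 -0.006]
5 115 cm [-2.8  15.72 -1.03] w [ 0.012  0.001 -0.006]
```

```bash
python3 -m jog '[{"x":-0.2,"y":1.6,"z":-0.9,"wx":0,"wy":0,"wz":0},{"x":-0.5,"y":3.2,"z":-1.7,"wx":0,"wy":0,"wz":0},{"x":-0.7,"y":4.8,"z":-2.2,"wx":0,"wy":0,"wz":0},{"x":-0.9,"y":6.4,"z":-2.7,"wx":0,"wy":0,"wz":0},{"x":-1.2,"y":7.8,"z":-2.8,"wx":0,"wy":0,"wz":0},{"x":-1.4,"y":9,"z":-2.9,"wx":0,"wy":0,"wz":0},{"x":-1.4,"y":9,"z":-2.9,"wx":0,"wy":0,"wz":0}]'; python3 ang.py; python3 -c "
from h import *
for x,z in ((-45,110),(-22,115),(5,115),(20,115)): print(x,z,end=' ');go(H(x,-40,z),.45)
f=cam('side');cv2.imwrite('pics/f.png',cv2.resize(f['frame'][60:240,200:440,::-1],None,fx=2.5,fy=2.5))"
```

```text
t: 8.0
ee_pos: [0.5996, -0.0946, 0.2136]
eef_rot: [2.094, 1.788, 0.427]
force: [-1.0, 0.7, -0.2]
opening: 0.0001
8.0 loc [-61.1 -40.6 103.6] F [-1.   0.7 -0.2] [-0.32  0.18  1.91  0.13  0.59 -1.82]
-45 110 cm [-0.28  1.82  0.13] w [ 0.018  0.003 -0.006]
-22 115 cm [-0.74  4.06  0.7 ] w [ 0.018  0.003 -0.006]
5 115 cm [-1.28  6.42  1.89] w [ 0.018  0.003 -0.006]
20 115 cm [-1.58  7.74  2.56] w [ 0.018  0.003 -0.006]
```

View pics/f.png

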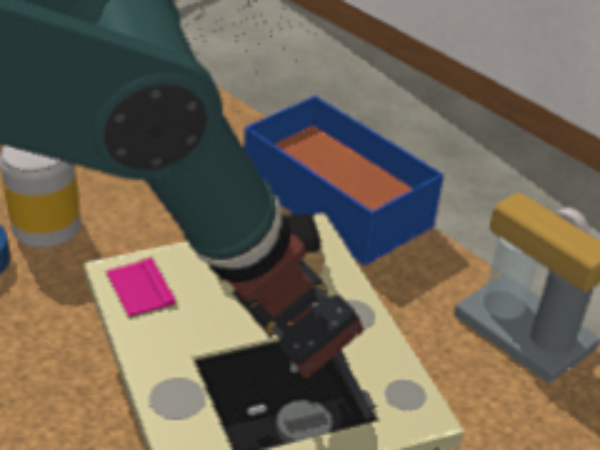

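```bash
python3 -m jog '[{"x":-0.3,"y":1.8,"z":0.1,"wx":0,"wy":0,"wz":0},{"x":-0.5,"y":3,"z":0.4,"wx":0,"wy":0,"wz":0},{"x":-0.7,"y":4,"z":0.7,"wx":0,"wy":0,"wz":0},{"x":-1,"y":5.2,"z":1.3,"wx":0,"wy":0,"wz":0},{"x":-1.3,"y":6.4,"z":1.9,"wx":0,"wy":0,"wz":0},{"x":-1.6,"y":7.7,"z":2.5,"wx":0,"wy":0,"wz":0},{"x":-1.6,"y":7.7,"z":2.5,"wx":0,"wy":0,"wz":0},{"x":-1.6,"y":7.7,"z":2.5,"wx":0,"wy":0,"wz":0}]'; python3 ang.py; python3 -c "
from h import *
f=cam('side');cv2.imwrite('pics/g.png',cv2.resize(f['frame'][60:240,200:440,::-1],None,fx=2.5,fy=2.5))"
```

```text
t: 9.1
ee_pos: [0.6745, -0.1223, 0.225]
eef_rot: [2.095, 1.79, 0.426]
force: [-0.5, 0.4, -0.1]
opening: 0.0005
9.1 loc [ 18.8 -40.3 115. ] F [-0.5  0.4 -0.1] [-0.32  0.28  1.74  0.12  0.67 -1.81]
```

View pics/g.png

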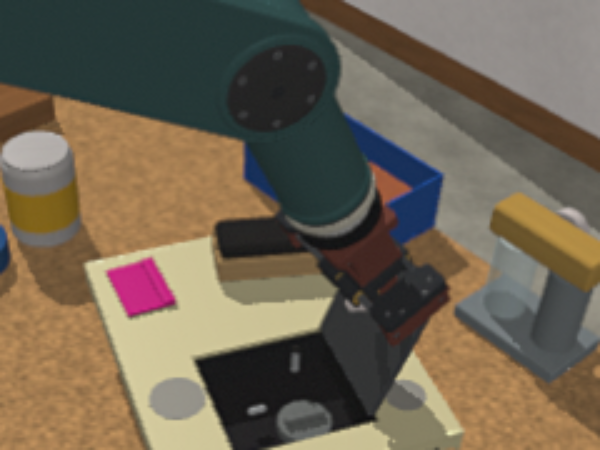

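```bash
python3 -m jog '[{"x":0,"y":-2,"z":-1,"wx":0,"wy":0,"wz":0},{"x":0,"y":-6,"z":-3,"wx":0,"wy":0,"wz":0},{"x":0,"y":-10,"z":-7,"wx":0,"wy":0,"wz":0},{"x":0,"y":-12,"z":-12,"wx":0,"wy":0,"wz":0},{"x":0,"y":-12,"z":-16,"wx":0,"wy":0,"wz":0},{"x":0,"y":-12,"z":-16,"wx":0,"wy":0,"wz":0},{"x":0,"y":-12,"z":-16,"wx":0,"wy":0,"wz":0},{"x":0,"y":-12,"z":-16,"wx":0,"wy":0,"wz":0},{"x":0,"y":-12,"z":-16,"wx":0,"wy":0,"wz":0},{"x":0,"y":-12,"z":-16,"wx":0,"wy":0,"wz":0}]'
python3 - <<'E'
from h import *
st()
f=cam('side');cv2.imwrite('pics/i.png',cv2.resize(f['frame'][60:240,200:440,::-1],None,fx=2.5,fy=2.5))
for n in('side','top'):
  f=cam(n);P=cloud(f);L=np.stack([(P-HINGE)@HX,(P-HINGE)@HY,(P-HINGE)@UP],-1)
  m=(abs(L[...,1])<.06)&(L[...,2]>.05)&(L[...,2]<.15)&(L[...,0]>-.03)&(L[...,0]<.11)
  p=L[m]; print(n,m.sum())
  if len(p)>20: 
    k=np.polyfit(p[:,2],p[:,0],1); print("angle",np.pi/2+np.arctan(k[0]),k, "top",p[:,2].max())
E
```

```text
t: 10.45
ee_pos: [0.4976, -0.0943, 0.3131]
eef_rot: [2.096, 1.791, 0.425]
force: [-0.2, 0.4, -0.1]
opening: 0.0
10.45 loc [-156.8  -75.9  203.1] F [-0.2  0.4 -0.1] [-0.41 -0.1   1.93  0.15  0.86 -1.9 ]
side 1157
angle 1.9060619081452206 [ 0.34841891 -0.0112621 ] top 0.14552088097967197
top 858
angle 1.9015731424981122 [ 0.34339305 -0.00982435] top 0.14628308330726447
```

View pics/i.png

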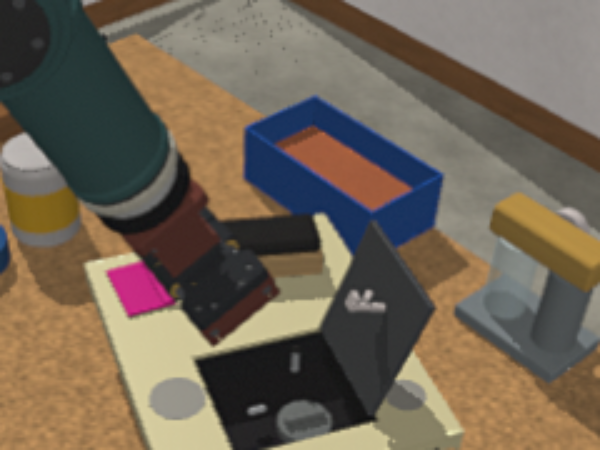

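The flap is at its open stop, about 1.90 rad in both views. The arm is clear, and the block and spreader are where they were.

```bash
python3 -c "
from station import robot
print(robot.sign_off())"
```

```text
the job is handed in; nothing more can be done
None
```

The flap is open and leaning back at its stop, and I handed the job in about 10.5 s into the 48 s allowed.

- **Push and pop:** I pressed the orange dot with closed fingers, 5.8 to 6 mm in. The force read 10 N, then 21 N at the stop. On letting up, the camera showed the flap ajar at 0.30 rad.
- **Swing:** I hooked the fingertips under the free edge, about 40 mm off centre to miss the catch tongue, and followed the arc past upright. Then I backed the arm away.
- **Last checks:** The flap angle measured 1.906 rad from the side camera and 1.902 rad from the top camera. The tool force was near zero and the arm was clear. I did not measure the flap's speed directly.
- **Bystanders:** By eye, the sanding block and spreader had not moved. I did not re-measure the things on the table, but the arm never came near them after its opening swing past the spray can.
- **Hiccups:** The first jog call was refused because its rows left out some keys. While first tilting the tool for the hook, two joints came up against their range limits, so I used a smaller tilt. No error was reported.

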